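# Slide two burner caps out over the board's front edge

## Robot

A 6-joint arm with a two-finger parallel gripper is mounted at the origin on a cart in front of the work surface, level with it; the furniture and walls round the work are solid. World frame = base frame: x ahead of the robot, y to its left, z up, the work surface at z = 0. Lengths are in m, angles in rad, forces in N, time in s.
With the tool pointing down it reaches from about 0.35 to 0.975 m from the base axis. Payload 4.9 kg.
Tool frame: the origin (TCP) lies on the centre line of the jaws, within the pads' length; the fingertips stand manip.tip_reach ahead of it and the grasp point (between the pads) is the TCP (manip.tip_reach is the distance from the TCP to the fingertips, in m); z points along the fingers, y is the line along which they close (so a half turn about z gives the same grasp; the last joint's range is limited). The gripper opens to 85 mm and grips with 20 to 120 N. Pads are 22 mm wide; open, the fingers measure 114 mm over their backs; the gripper's body (76 mm by 85 mm) begins 54 mm behind the grasp point. The pads swing forward as they close: fully open they stand 13 mm farther back than shut.
Start: joints at [0.998, 0.053, 1.613, -0, 1.476, -0.119], TCP at [0.274, 0.562, 0.25] pointing down, gripper open.
Joint ranges: [-3.01, 3.01], [-1.01, 2.22], [0.06, 2.58], [-1.02, 4.17], [0.09, 2.62], [-3.14, 3.14]. Speed limits (rad/s): [2.57, 2.57, 3.14, 3.14, 3.14, 3.14].

## Interface

Orientations are given as a unit quaternion [w, x, y, z].
In Python, from plant import manip gives the robot as it stands. The module is installed in compiled form; this text tells all that it offers.
- The arm moves only by the tool move_arm, never from a script. Its argument "rows" is a list of rows, each a list of 7 numbers: the shift along the tool's x, y, z in cm, then the turn, a rotation vector about the tool's x, y, z in degrees, then the opening, from -1 (shut) to 1 (fully open). In form: [[tx, ty, tz, ax, ay, az, jaw], ...]. A call has 1 to 20 rows; each row shifts and turns the commanded pose from where the row before left it, along the tool's axes as they then stand; what a row does not reach is not made up. A row lasts 1/12 s, in which the tool goes at most 41.7 mm and 7.16 degrees, less where a joint would pass 70% of its speed; a pose out of reach is approached as far as the arm can. A call is refused whole if a number of a shift passes 4.17 or a number of a turn 7.16, either way. A call with a gripper value outside its range is refused whole. The fingers move at their own pace and stop on an object; the grip force is fixed at half the most. Time passes only in rows, so rows that do not move let the fingers close. It gives the time, the measured TCP pose, the force, the opening and the grip force at its end, in the units of the state.
- manip.state(): the state, without advancing time (a new reading comes with each control period).
- manip.grab_frame(name): name is "scene" or "side" or "wrist"; returns a dict with "img" (420x560x3 uint8, blue, green, red), "mtx" (3x3 intrinsics, pixels), "R" (3x3) and "t" (3): a world point X has camera coordinates R X + t. Camera axes: x right, y down, z forward; pixel columns grow to the right and rows downward; lengths in m; the calibration is good to about 2 mm. A picture is of the moment at which its call begins. There is no depth.
- manip.job_done(): hands the job in; it is judged then, once.
The state is a dict: "time": time; "joint_pos": joint angles; "joint_vel": joint speeds; "joint_efforts": joint torques, N m; "tool_pos": TCP position; "tool_rot": TCP orientation; "contact_force": force on the tool from outside, world axes, zero at the start; "ft_torque": the same for the moment, N m; "gripper_width": opening from 0.0 (shut) to 1.0 (fully open); "grasp_force": force on a finger pad.
Only numpy, scipy, OpenCV 4.12 (cv2) and the standard library are available. Lean on these libraries where they do the work, as an engineer would, in place of code of your own. Each camera call takes 0.05 s, during which the arm holds its last target. There are 200 camera calls.

## Task

The two black burner caps of the hob lie on the chopping board after washing and are too flat to get a finger under. With the fingertips gently slide each one over the board towards you until about a third of its width hangs out over the dark front edge, so that it can be taken from below later. Only push them: do not pinch, lift, tip or drop them, and leave the garlic and the things at the board's left and right where they stand.

Things in the scene. Friction and masses are not known exactly. Their poses are not given: they have to be found in the camera images.
- board: chopping board of pale wood lamellae on rubber feet, 260 mm (its x) by 400 mm (its y), top 30 mm above the worktop; it stays put. Origin: centre of its underside, at the worktop. Its x axis points from the dark front edge (the robot's side) to the back, y to its left, z up.
- front_edge (a point): middle of the front edge of the board's top, on the board's front face, 130 mm in front of the board's centre and 30 mm above the worktop; a dark brown strip of wood 24 mm wide runs along this edge. Axes as the board's: x points back over the board, y along the edge.
- cap_large: large black enamelled burner cap: flat round disc, 76 mm in diameter, 8 mm thick, about 0.13 kg, slides on the board. Origin: centre of its underside. It should hang out about 25 mm, so that its centre comes about 13 mm behind the front edge.
- cap_small: small black enamelled burner cap: flat round disc, 64 mm in diameter, 8 mm thick, about 0.12 kg, slides on the board. Origin: centre of its underside. It should hang out about 21 mm, so that its centre comes about 11 mm behind the front edge.
- garlic: bulb of garlic, 60 mm wide, 59 mm high, standing at the back of the board midway between the two lanes; leave it alone. Origin: centre of its underside.
- salt_shaker: glass salt shaker with grey top, 44 mm wide, 90 mm high, left of the board; leave it alone. Origin: centre of its underside.
- spice_red: spice jar with red lid, 45 mm wide, 106 mm high, left of the board; leave it alone. Origin: centre of its underside.
- timer: red and white kitchen timer, 65 mm wide, 54 mm high, right of the board; leave it alone. Origin: centre of its underside.
- lighter: orange stove lighter lying on the worktop, 216 x 17 x 28 mm, right of the board; leave it alone. Origin: centre of its underside.
Not all that is in view belongs to the job. What is shaped like the cap_large but orange, purple or white is not meant.

How it is judged:
At the end, for the whole second after the job is handed in: Both caps lie flat and at rest on the board (height within 4 mm, tilt under 0.06 rad, at most 180 mm from the middle of the edge), each hanging out over the front edge by a third of its diameter to within 7 mm: centre 5.7-19.7 mm (large), 3.7-17.7 mm (small) behind the edge (x of cap_large in the frame of front_edge between 0.0057 and 0.0197 m and y of cap_large in the frame of front_edge between -0.18 and 0.18 m and z of cap_large in the frame of front_edge between -0.004 and 0.004 m and angle between each of cap_large, cap_small's own z axis and vertical below 0.06 rad and linear speed of each of cap_large, cap_small below 0.01 m/s and x of cap_small in the frame of front_edge between 0.0037 and 0.0177 m and y of cap_small in the frame of front_edge between -0.18 and 0.18 m and z of cap_small in the frame of front_edge between -0.004 and 0.004 m); the robot touches nothing.
It fails at once if a cap is lifted more than 8 mm off the board (z of any of cap_large, cap_small in the frame of front_edge above 0.008 m).
It fails at once if a cap drops off the board (z of any of cap_large, cap_small in the frame of front_edge below -0.015 m).
It fails at once if a cap is tipped by more than 0.25 rad (angle between any of cap_large, cap_small's own z axis and vertical above 0.25 rad).
It fails at once if a cap is pinched or pressed with more than 30 N (contact force between the fingers and cap_large above 30 N or contact force between the fingers and cap_small above 30 N).
It fails at once if the garlic or a thing at the left or right of the board is displaced by more than 15 mm (distance of any of garlic, salt_shaker, spice_red, timer, lighter from where it was at the start of the episode above 0.015 m).
It also fails if it takes over 64 s, if anything falls off the work surface, if the arm or the gripper's body presses on something with over 40 N, if the wrist force passes 120 N, or if a joint passes its speed limit or range.

## Working session

There is one attempt and no reset: what is moved stays moved. The work goes in short steps, Python scripts to look and compute and a tool call to move; the robot and the scene stay as the last step left them, time stands still between calls to the robot, and variables do not carry over. Pictures are saved under pics/ and viewed, at most 11 in all, crops included, and the job is handed in when it is done.

Besides the shell and the picture viewer there is one more tool, called after "Request:" as a command line: name --pt "numbers of a row" for each row, then --argument value for the rest. move_arm: Moves the arm, as the interface text tells. Its arguments: {"type":"object","properties":{"rows":{"type":"array","items":{"type":"array","items":{"type":"number"}}}},"required":["rows"]}

```bash
mkdir -p pics; python3 - <<'E'
from plant import manip
import cv2,pickle,numpy as np
f={n:manip.grab_frame(n) for n in("scene","side")}
pickle.dump(f,open("f0.pkl","wb"))
for n in f: cv2.imwrite(f"pics/{n}0.png",f[n]["img"]); print(n,f[n]["mtx"].round(1).tolist(),(-f[n]["R"].T@f[n]["t"]).round(3))
print(manip.tip_reach,manip.state())
E
```

```text
scene [[389.3, 0.0, 273.1], [0.0, 389.3, 206.3], [0.0, 0.0, 1.0]] [-0.192 -0.717  1.096]
side [[477.9, 0.0, 278.4], [0.0, 477.9, 211.3], [0.0, 0.0, 1.0]] [0.302 1.175 0.816]
0.019 {'time': 0.1, 'joint_pos': array([ 9.97972231e-01,  5.33368127e-02,  1.61417885e+00, -1.93832559e-05,
        1.47604083e+00, -1.19028784e-01]), 'joint_vel': array([ 1.70735550e-03, -2.41578528e-04, -3.49488097e-03, -1.69897675e-04,
        3.18545311e-03, -1.64930687e-05]), 'joint_efforts': array([ 2.44225760e-05, -3.94902277e+01, -3.71362638e+01, -1.41340347e-04,
        3.88339511e-03,  8.86862296e-06]), 'tool_pos': array([0.27370853, 0.56126973, 0.24914421]), 'tool_rot': array([-3.23862411e-04,  2.24954772e-01,  9.74368712e-01, -9.27024240e-04]), 'contact_force': array([ 0.09002473, -0.10590287,  0.32264046]), 'ft_torque': array([0.03345842, 0.02725899, 0.00715609]), 'grasp_force': 0.0, 'gripper_width': 0.9998681723432477}
```

View pics/scene0.png

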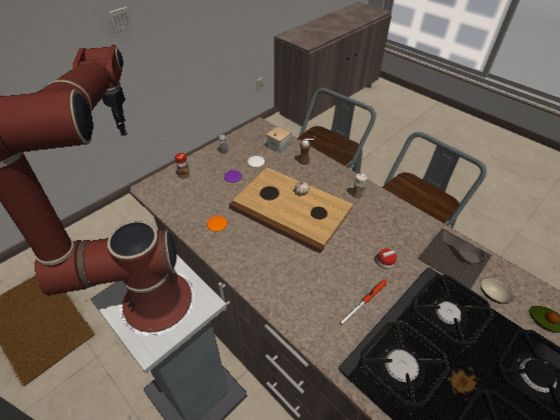

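View pics/side0.png

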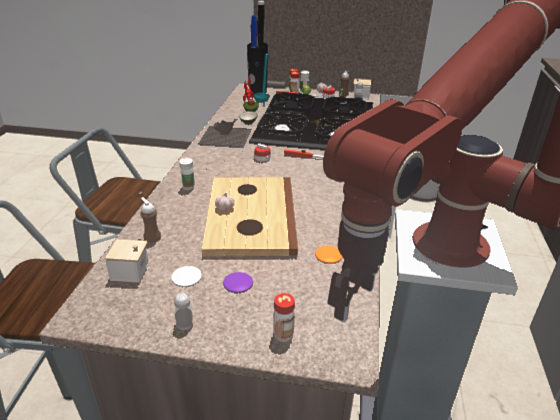

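Both views show the board with two black discs: scene (270,193) and (319,212), side (249,227) and (247,190). The look-alikes are the orange disc at scene (217,224), the purple at (233,176) and the white at (257,161), none of them on the board. I choose the two black ones lying on the board and check them in a close crop.

```bash
cat > h.py <<'E'
import numpy as np,cv2
def cast(f,px,z):
    px=np.asarray(px,float).reshape(-1,2)
    d=np.c_[px,np.ones(len(px))]@np.linalg.inv(f["mtx"]).T@f["R"]
    c=-f["R"].T@f["t"]
    return (c+d*((z-c[2])/d[:,2])[:,None])[:,:2]
def proj(f,P):
    q=np.asarray(P)@f["R"].T+f["t"]; q=q@f["mtx"].T
    return q[:,:2]/q[:,2:]
def blobs(f,mask,lo,hi):
    cs,_=cv2.findContours(mask.astype(np.uint8),cv2.RETR_EXTERNAL,cv2.CHAIN_APPROX_NONE)
    return [c[:,0,:] for c in cs if lo<cv2.contourArea(c)<hi]
E
python3 - <<'E'
import pickle,cv2,numpy as np
from h import *
F=pickle.load(open("f0.pkl","rb"))
roi={"scene":(225,160,360,250),"side":(195,170,305,260)}
out=[]
for n,f in F.items():
    x0,y0,x1,y1=roi[n]; im=f["img"]
    m=np.zeros(im.shape[:2],bool); m[y0:y1,x0:x1]=(im.max(2)<60)[y0:y1,x0:x1]
    for c in blobs(f,m,60,900):
        w=cast(f,c,.038); (cx,cy),r=cv2.minEnclosingCircle(w.astype(np.float32))
        M=cv2.moments(c.reshape(-1,1,2)); p=(M["m10"]/M["m00"],M["m01"]/M["m00"])
        print(n,"cap px",np.round(p,1),"w",cast(f,p,.034).round(4),"enc",round(cx,4),round(cy,4),"D",round(2*r,4), np.ptp(w,axis=0).round(3))
    h=cv2.cvtColor(im,cv2.COLOR_BGR2HSV)
    m=(h[...,0]>8)&(h[...,0]<28)&(h[...,1]>90)&(h[...,2]>60); k=np.zeros_like(m);k[y0:y1,x0:x1]=1
    for c in blobs(f,m&k,2000,1e5):
        w=cast(f,c,.03); print(n,"board",cv2.minAreaRect(w.astype(np.float32)))
    s=5 if n=="scene" else 6
    cv2.imwrite(f"pics/crop_{n}.png",cv2.resize(im[y0:y1,x0:x1],None,fx=s,fy=s,interpolation=cv2.INTER_CUBIC))
E
```

```text
scene cap px [318.4 212.4] w [[ 0.6272 -0.1303]] enc 0.6244 -0.1324 D 0.0589 [0.058 0.058]
scene cap px [273.1 227.6] w [[ 0.4542 -0.0646]] enc 0.4606 -0.0609 D 0.3895 [0.1   0.379]
scene cap px [269.  192.6] w [[0.5707 0.0758]] enc 0.5676 0.0731 D 0.0714 [0.069 0.068]
scene board ((0.5904924869537354, -0.025525003671646118), (0.26366662979125977, 0.4082129895687103), 11.965935707092285)
```

View pics/crop_scene.png

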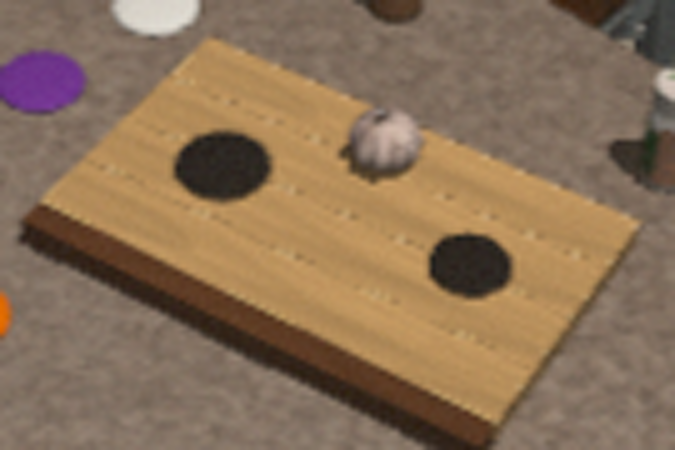

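View pics/crop_side.png

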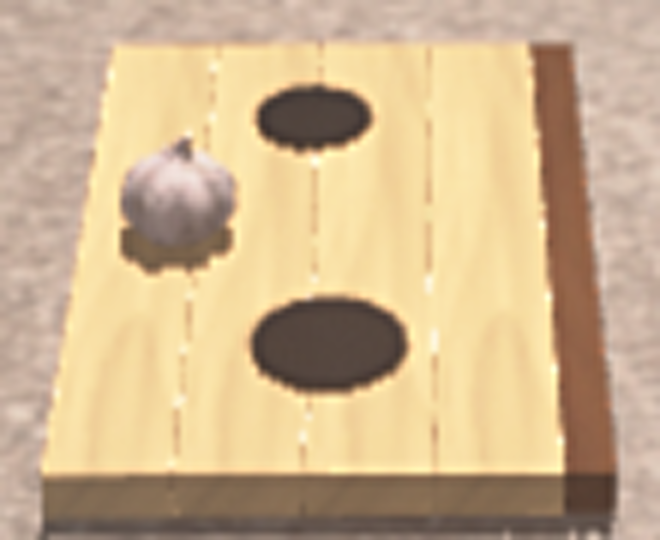

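The crops confirm the choice. Large cap: scene ≈(269,193), side ≈(250,227). Small cap: scene ≈(318,212), side ≈(247,190). Both are plain black on the wood, with the garlic behind and between them. The top corners of the board are clean in the side crop at (43,473), (615,473), (573,43) and (112,43).

```bash
python3 - <<'E'
import pickle,cv2,numpy as np
from h import *
F=pickle.load(open("f0.pkl","rb"))
f=F["side"]
u=lambda p,s,o:(np.array(p,float)+.5)/s-.5+o
C=cast(f,u([(43,473),(615,473),(573,43),(112,43)],6,np.array([195,170])),.03)
print("side BL FL FR BR",C.round(4).tolist())
print("len",[round(float(np.linalg.norm(C[i]-C[i-3])),4) for i in range(4)])
S=cast(F["scene"],u([(208,38),(640,225)],5,np.array([225,160])),.03); print("scene BL BR",S.round(4).tolist(),np.linalg.norm(S[0]-S[1]))
# caps
im=f["img"]; m=np.zeros(im.shape[:2],bool); m[170:260,195:305]=(im.max(2)<95)[170:260,195:305]
for c in blobs(f,m,60,900):
    w=cast(f,c,.038);(cx,cy),r=cv2.minEnclosingCircle(w.astype(np.float32))
    M=cv2.moments(c.reshape(-1,1,2)); p=(M["m10"]/M["m00"],M["m01"]/M["m00"])
    print("side cap",np.round(p,1),cast(f,p,.036).round(4),"D",round(2*r,4),np.ptp(w,axis=0).round(3))
print("scene",cast(F["scene"],[(269,192.6),(318.4,212.4)],.036).round(4).tolist())
E
```

```text
side BL FL FR BR [[0.6739, 0.1998], [0.4219, 0.149], [0.5036, -0.2445], [0.7591, -0.1908]]
len [0.257, 0.4019, 0.2611, 0.3998]
scene BL BR [[0.6727, 0.1972], [0.7541, -0.1935]] 0.3991162942785487
side cap [249.1 227. ] [[0.5701 0.0843]] D 0.074 [0.07  0.073]
side cap [246.5 189.2] [[ 0.627  -0.1225]] D 0.0615 [0.057 0.06 ]
scene [[0.5691, 0.0742], [0.6256, -0.1315]]
```

Request:
move_arm --pt "0 0 0 0 0 -6.3 0" --pt "0 0 0 0 0 -6.3 0" --pt "0 0 0 0 0 -6.3 0" --pt "0 0 0 0 0 -6.3 0" --pt "0 0 0 0 0 -6.3 0" --pt "0 0 0 0 0 -6.2 0" --pt "-1.2 -2.5 0 0 0 0 0" --pt "-1.2 -2.5 0 0 0 0 0" --pt "-1.2 -2.5 0 0 0 0 0" --pt "-1.2 -2.5 0 0 0 0 0" --pt "-1.2 -2.5 0 0 0 0 0" --pt "-1.2 -2.5 0 0 0 0 0" --pt "-1.2 -2.5 0 0 0 0 0" --pt "-1.2 -2.5 0 0 0 0 0" --pt "-1.2 -2.5 0 0 0 0 0" --pt "-1.2 -2.5 0 0 0 0 0" --pt "-1.2 -2.5 0 0 0 0 0" --pt "-1.2 -2.5 0 0 0 0 0" --pt "-1.2 -2.5 0 0 0 0 0" --pt "-1.2 -2.5 0 0 0 0 0"

```text
time: 1.77
tool_pos: [0.5098, 0.2517, 0.2497]
tool_rot: [-0.0, -0.102, 0.995, -0.0]
contact_force: [-0.1, 0.3, 0.1]
gripper_width: 0.502
grasp_force: 0.0
```

Request:
move_arm --pt "-1.3 -3.0 0 0 0 0 0" --pt "-1.3 -3.0 0 0 0 0 0" --pt "-1.3 -3.0 0 0 0 0 0" --pt "-1.3 -3.0 0 0 0 0 0" --pt "-1.3 -3.0 0 0 0 0 0" --pt "-1.3 -3.1 0 0 0 0 0" --pt "0 0 2.5 0 0 0 0" --pt "0 0 2.5 0 0 0 0" --pt "0 0 2.5 0 0 0 0" --pt "0 0 2.5 0 0 0 0" --pt "0 0 2.5 0 0 0 0" --pt "0 0 1.5 0 0 0 0" --pt "0 0 1.5 0 0 0 0" --pt "0 0 1.0 0 0 0 0" --pt "0 0 0.5 0 0 0 0" --pt "0 0 0 0 0 0 0"

```text
time: 3.1
tool_pos: [0.6222, 0.0917, 0.0795]
tool_rot: [-0.001, -0.102, 0.995, 0.0]
contact_force: [0.3, -0.2, 0.6]
gripper_width: 0.497
grasp_force: 0.0
```

```bash
cat > look.py <<'E'
import sys,cv2
from plant import manip
n,name=sys.argv[1:3]; f=manip.grab_frame(n); im=f["img"]
if len(sys.argv)>3:
    x0,y0,x1,y1,s=map(int,sys.argv[3:8]); im=cv2.resize(im[y0:y1,x0:x1],None,fx=s,fy=s,interpolation=cv2.INTER_CUBIC)
cv2.imwrite(f"pics/{name}.png",im)
s=manip.state(); print(s["time"],s["tool_pos"].round(4),s["contact_force"].round(2),manip.tip_reach)
E
python3 look.py wrist wrist1
```

```text
3.15 [0.6229 0.0917 0.0806] [-0.31 -0.13  0.46] 0.019
```

View pics/wrist1.png

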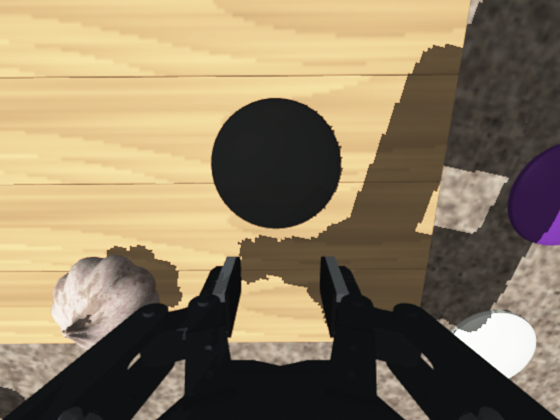

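The wrist view shows the large cap centred at about (276,163), square in front of the two open fingers (gap around column 280). The garlic at (105,295) is clear on the left. I'll measure the cap again from this view and then descend.

```bash
cat >> h.py <<'E'
O=np.array([.5896,-.0216]); A=np.array([[.979,.203],[-.203,.979]])
def cap(f,roi=None,thr=60,lo=3000,hi=60000,name=""):
    """dark round blob -> board-frame position (front-edge x), diameter"""
    im=f["img"]; m=(im.max(2)<thr); k=np.zeros_like(m); x0,y0,x1,y1=roi; k[y0:y1,x0:x1]=1
    for c in blobs(f,m&k,lo,hi):
        b=(cast(f,c,.038)-O)@A.T
        (x,y),r=cv2.minEnclosingCircle(b.astype(np.float32))
        print(name,"cap edge-x %.4f y %.4f D %.4f span"%(x+.13,y,2*r),np.ptp(b,axis=0).round(4))
E
python3 - <<'E'
from plant import manip
from h import *
f=manip.grab_frame("wrist"); cap(f,(190,80,360,235),name="wrist")
print((np.array(manip.state()["tool_pos"][:2])-O)@A.T)
E
```

```text
wrist cap edge-x 0.1323 y 0.1018 D 0.0731 span [0.0722 0.0725]
[0.05606467 0.10406101]
```

Request:
move_arm --pt "0 0 1.0 0 0 0 0" --pt "0 0 0.8 0 0 0 0" --pt "0 0 0.2 0 0 0 0" --pt "0 0 0.1 0 0 0 0" --pt "0 0 0 0 0 0 0"

```text
time: 3.62
tool_pos: [0.6222, 0.0916, 0.0587]
tool_rot: [-0.0, -0.102, 0.995, 0.0]
contact_force: [0.2, -0.1, 1.3]
gripper_width: 0.497
grasp_force: 0.0
```

Request:
move_arm --pt "0 0 0.2 0 0 0 0" --pt "0 0 0 0 0 0 0"

```text
time: 3.78
tool_pos: [0.6226, 0.0916, 0.0573]
tool_rot: [0.0, -0.102, 0.995, -0.0]
contact_force: [-0.0, 0.2, 0.9]
gripper_width: 0.503
grasp_force: 0.0
```

Request:
move_arm --pt "0 0 0.2 0 0 0 0" --pt "0 0 0 0 0 0 0"

```text
time: 3.95
tool_pos: [0.6225, 0.0916, 0.0551]
tool_rot: [-0.0, -0.102, 0.995, 0.0]
contact_force: [-0.2, 0.3, 0.3]
gripper_width: 0.503
grasp_force: 0.0
```

```bash
python3 look.py side side2 200 160 310 260 6
```

```text
4.0 [0.6225 0.0916 0.0552] [ 0.08 -0.4   0.17] 0.019
```

View pics/side2.png

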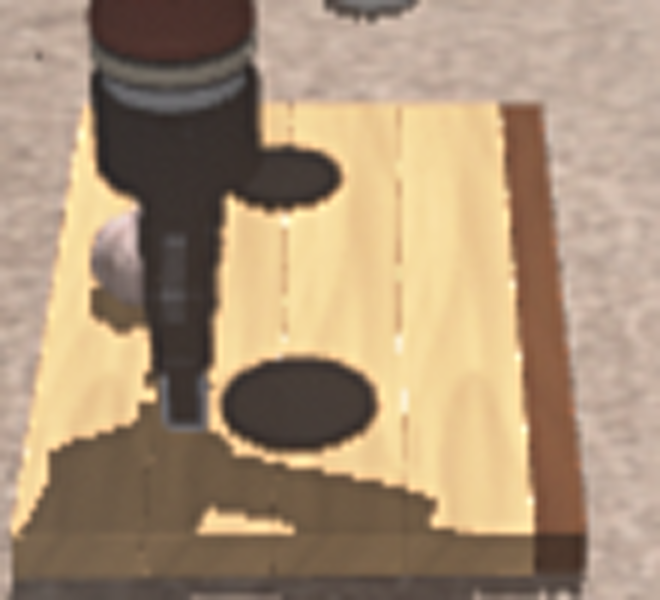

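The side view shows the fingertip at about crop (183,428), just behind the large cap at crop (300,403), almost meeting its own shadow on the board. I'll feel for the board in small steps.

Request:
move_arm --pt "0 0 0.2 0 0 0 0" --pt "0 0 0 0 0 0 0"

```text
time: 4.17
tool_pos: [0.6224, 0.0916, 0.053]
tool_rot: [-0.0, -0.102, 0.995, 0.0]
contact_force: [-0.4, 0.0, 0.1]
gripper_width: 0.499
grasp_force: 0.0
```

Request:
move_arm --pt "0 0 0.15 0 0 0 0" --pt "0 0 0 0 0 0 0"

```text
time: 4.33
tool_pos: [0.6224, 0.0916, 0.0515]
tool_rot: [-0.0, -0.102, 0.995, 0.0]
contact_force: [0.5, -0.5, -0.3]
gripper_width: 0.501
grasp_force: 0.0
```

Request:
move_arm --pt "0 0 0.15 0 0 0 0" --pt "0 0 0 0 0 0 0"

```text
time: 4.5
tool_pos: [0.6224, 0.0916, 0.05]
tool_rot: [-0.0, -0.102, 0.995, 0.0]
contact_force: [0.5, 0.4, -0.2]
gripper_width: 0.499
grasp_force: 0.0
```

Request:
move_arm --pt "0 0 0.1 0 0 0 0" --pt "0 0 0 0 0 0 0"

```text
time: 4.67
tool_pos: [0.6224, 0.0916, 0.0491]
tool_rot: [-0.0, -0.102, 0.995, 0.0]
contact_force: [-0.1, -0.4, 1.2]
gripper_width: 0.498
grasp_force: 0.0
```

Request:
move_arm --pt "0 0 0.15 0 0 0 0" --pt "0 0 0 0 0 0 0"

```text
time: 4.83
tool_pos: [0.6224, 0.0916, 0.0475]
tool_rot: [-0.0, -0.102, 0.995, 0.0]
contact_force: [0.2, 0.6, 1.0]
gripper_width: 0.498
grasp_force: 0.0
```

Request:
move_arm --pt "0 0 0.1 0 0 0 0" --pt "0 0 0 0 0 0 0"

```text
time: 5.0
tool_pos: [0.6227, 0.0916, 0.0472]
tool_rot: [0.0, -0.102, 0.995, -0.0]
contact_force: [-1.9, 0.0, 1.9]
gripper_width: 0.503
grasp_force: 1.2
```

Request:
move_arm --pt "0 0 -0.3 0 0 0 0" --pt "0.5 -0.1 0 0 0 0 0" --pt "0.5 -0.1 0 0 0 0 0" --pt "0.8 0 0 0 0 0 0" --pt "0.8 0 0 0 0 0 0" --pt "0.8 0 0 0 0 0 0" --pt "0.8 0 0 0 0 0 0" --pt "0.8 0 0 0 0 0 0" --pt "0.8 0 0 0 0 0 0" --pt "0.8 0 0 0 0 0 0" --pt "0.8 0 0 0 0 0 0" --pt "0.8 0 0 0 0 0 0" --pt "0.8 0 0 0 0 0 0" --pt "0.8 0 0 0 0 0 0" --pt "0.6 0 0 0 0 0 0" --pt "0.5 0 0 0 0 0 0" --pt "0.3 0 0 0 0 0 0" --pt "0.2 0 0 0 0 0 0" --pt "0.1 0 0 0 0 0 0" --pt "0 0 0 0 0 0 0"

```text
time: 6.67
tool_pos: [0.5102, 0.0663, 0.0498]
tool_rot: [-0.0, -0.102, 0.995, -0.0]
contact_force: [0.6, -0.1, 1.3]
gripper_width: 0.502
grasp_force: 0.5
```

```bash
python3 look.py wrist wrist3; python3 - <<'E'
from plant import manip
from h import *
print((np.array(manip.state()["tool_pos"][:2])-O)@A.T)
E
```

```text
6.7167 [0.5103 0.0663 0.0498] [ 0.18 -0.65 -0.65] 0.019
[-0.05982797  0.10218823]
```

View pics/wrist3.png

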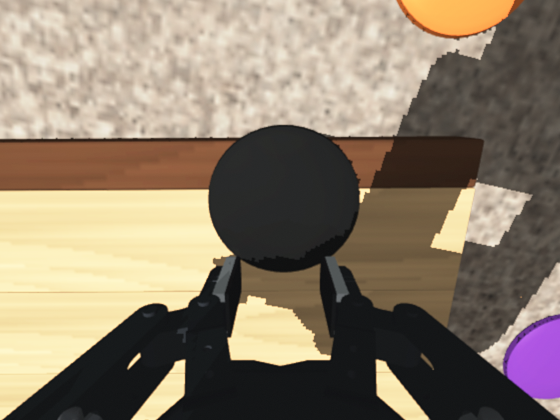

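The wrist view shows the large cap nested in the fingers, centre about (284,198), its front just past the board's front edge at row ~138. The strip's rear line is at row ~188. I'll measure relative to the edge itself.

```bash
cat >> h.py <<'E'
def edge(f,cols,r0,r1,name=""):
    """front edge of dark strip: wrist view, first brown row going down"""
    h=cv2.cvtColor(f["img"],cv2.COLOR_BGR2HSV); P=[];Q=[]
    for c in cols:
        b=np.where((h[r0:r1,c,1]>100))[0]
        w=np.where((h[r0:r1,c,1]>60)&(h[r0:r1,c,2]>190))[0]
        if len(b): P.append((c,r0+b[0]-.5))
        if len(w) and len(b): Q.append((c,r0+w[w>b[0]+10][0]-.5)) if (w>b[0]+10).any() else 0
    for s,X in(("front",P),("strip rear",Q)):
        e=(cast(f,X,.03)-O)@A.T; print(name,s,"px",X[0],X[-1],"edge-x med %.4f"%(np.median(e[:,0])+.13),"ends",(e[[0,-1],0]+.13).round(4))
def fitcap(f,roi,thr,name=""):
    im=f["img"]; m=np.zeros(im.shape[:2],np.uint8); x0,y0,x1,y1=roi
    m[y0:y1,x0:x1]=(im.max(2)<thr)[y0:y1,x0:x1]
    c=max(blobs(f,m,500,1e5),key=len); c=c[(c[:,1]<y1-2)]
    b=(cast(f,c,.038)-O)@A.T
    D=np.c_[2*b,np.ones(len(b))]; s=np.linalg.lstsq(D,(b**2).sum(1),rcond=None)[0]
    print(name,"circle edge-x %.4f y %.4f D %.4f"%(s[0]+.13,s[1],2*np.sqrt(s[2]+s[0]**2+s[1]**2)))
E
python3 - <<'E'
from plant import manip
from h import *
f=manip.grab_frame("wrist")
edge(f,range(20,200,15),100,230); fitcap(f,(195,110,375,235),60)
E
```

```text
front px (20, np.float64(139.5)) (185, np.float64(138.5)) edge-x med 0.0004 ends [0.0007 0.0004]
 strip rear px (20, np.float64(190.5)) (185, np.float64(189.5)) edge-x med 0.0252 ends [0.0256 0.0253]
 circle edge-x 0.0254 y 0.1038 D 0.0730
```

Request:
move_arm --pt "0.3 0 0 0 0 0 0" --pt "0.4 0 0 0 0 0 0" --pt "0.3 0 0 0 0 0 0" --pt "0.2 0 0 0 0 0 0" --pt "0.1 0 0 0 0 0 0" --pt "0 0 0 0 0 0 0" --pt "0 0 0 0 0 0 0"

```text
time: 7.35
tool_pos: [0.4973, 0.0637, 0.0497]
tool_rot: [-0.0, -0.102, 0.995, -0.0]
contact_force: [-0.1, 0.8, 1.0]
gripper_width: 0.498
grasp_force: 0.5
```

```bash
python3 - <<'E'
from plant import manip
from h import *
f=manip.grab_frame("wrist"); cv2.imwrite("pics/w4.png",f["img"])
edge(f,range(20,200,15),120,260); fitcap(f,(195,110,375,235),60)
print((np.array(manip.state()["tool_pos"][:2])-O)@A.T+[.13,0])
E
```

```text
front px (20, np.float64(162.5)) (185, np.float64(161.5)) edge-x med -0.0015 ends [-0.0016 -0.0019]
 strip rear px (20, np.float64(214.5)) (185, np.float64(213.5)) edge-x med 0.0252 ends [0.0251 0.0248]
 circle edge-x 0.0177 y 0.1048 D 0.0767
[0.05699965 0.10223281]
```

Request:
move_arm --pt "-0.3 0 0 0 0 0 0" --pt "-0.7 0 0 0 0 0 0" --pt "-1.0 0 0 0 0 0 0" --pt "0 0 -1.0 0 0 0 0" --pt "0 0 -2.0 0 0 0 0" --pt "0 0 -1.0 0 0 0 0" --pt "0 0 0 0 0 0 0"

```text
time: 7.98
tool_pos: [0.5198, 0.0678, 0.0934]
tool_rot: [0.003, -0.102, 0.995, -0.0]
contact_force: [1.2, 0.6, -0.6]
gripper_width: 0.5
grasp_force: 0.0
```

```bash
python3 look.py wrist w5; python3 - <<'E'
from plant import manip
from h import *
f=manip.grab_frame("wrist")
edge(f,range(20,200,15),60,240); fitcap(f,(195,70,375,250),45); fitcap(f,(195,70,375,250),60)
print((np.array(manip.state()["tool_pos"][:2])-O)@A.T+[.13,0])
E
```

```text
8.0333 [0.5188 0.0678 0.0918] [-0.26  0.47  0.02] 0.019
 front px (20, np.float64(121.5)) (185, np.float64(120.5)) edge-x med 0.0015 ends [0.002  0.0016]
 strip rear px (20, np.float64(161.5)) (185, np.float64(160.5)) edge-x med 0.0256 ends [0.026  0.0256]
 circle edge-x 0.0179 y 0.1038 D 0.0720
 circle edge-x 0.0179 y 0.1038 D 0.0723
[0.07779341 0.10212579]
```

View pics/w5.png

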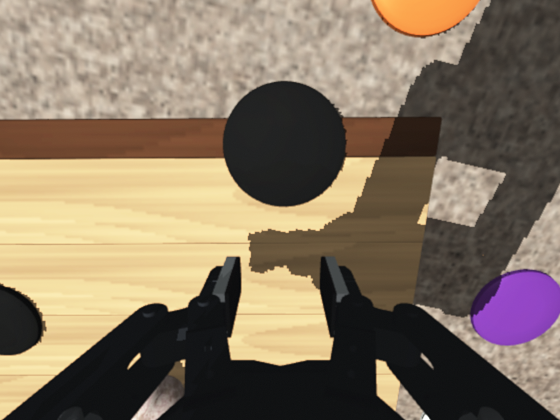

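The wrist view shows the large cap lying flat, rows 82–206 about column 285, with the edge at row ~120. That makes it about 31% over, centre ~15 mm behind the edge. I'll nudge it 2–3 mm further to centre it in the window.

Request:
move_arm --pt "0 0 1.5 0 0 0 0" --pt "0 0 1.5 0 0 0 0" --pt "0 0 0.7 0 0 0 0" --pt "0 0 0.3 0 0 0 0" --pt "0 0 0 0 0 0 0" --pt "0.8 0 0 0 0 0 0" --pt "0.6 0 0 0 0 0 0" --pt "0.3 0 0 0 0 0 0" --pt "0.2 0 0 0 0 0 0" --pt "0.2 0 0 0 0 0 0" --pt "0.15 0 0 0 0 0 0" --pt "0 0 0 0 0 0 0" --pt "0 0 0 0 0 0 0"

```text
time: 9.17
tool_pos: [0.4954, 0.0632, 0.0502]
tool_rot: [0.0, -0.102, 0.995, -0.0]
contact_force: [0.4, -0.7, 0.5]
gripper_width: 0.504
grasp_force: 0.4
```

Request:
move_arm --pt "-0.3 0 0 0 0 0 0" --pt "-0.7 0 0 0 0 0 0" --pt "-1.0 0 0 0 0 0 0" --pt "0 0 -1.0 0 0 0 0" --pt "0 0 -2.0 0 0 0 0" --pt "0 0 -1.0 0 0 0 0" --pt "0 0 0 0 0 0 0" --pt "0 0 0 0 0 0 0"

```text
time: 9.83
tool_pos: [0.5156, 0.0673, 0.0909]
tool_rot: [0.001, -0.102, 0.995, -0.0]
contact_force: [0.5, 0.6, 0.1]
gripper_width: 0.497
grasp_force: 0.0
```

```bash
python3 - <<'E'
from plant import manip
from h import *
f=manip.grab_frame("wrist")
edge(f,range(20,200,15),60,240); fitcap(f,(195,60,375,250),45)
print((np.array(manip.state()["tool_pos"][:2])-O)@A.T+[.13,0],manip.state()["tool_pos"])
E
```

```text
front px (20, np.float64(126.5)) (185, np.float64(125.5)) edge-x med 0.0013 ends [0.0015 0.0011]
 strip rear px (20, np.float64(166.5)) (185, np.float64(165.5)) edge-x med 0.0258 ends [0.0257 0.0253]
 circle edge-x 0.0162 y 0.1036 D 0.0720
[0.07478228 0.10221784] [0.51476544 0.06729318 0.08984542]
```

Request:
move_arm --pt "0 0 -2.0 0 0 0 0" --pt "0 0 -2.5 0 0 0 0" --pt "0 0 -0.5 0 0 0 0" --pt "-1.1 -1.9 0 0 0 0 0" --pt "-1.1 -1.9 0 0 0 0 0" --pt "-1.1 -1.9 0 0 0 0 0" --pt "-1.1 -1.9 0 0 0 0 0" --pt "-1.1 -1.9 0 0 0 0 0" --pt "-1.1 -1.9 0 0 0 0 0" --pt "-1.1 -1.9 0 0 0 0 0" --pt "-1.1 -1.9 0 0 0 0 0" --pt "-1.1 -1.9 0 0 0 0 0" --pt "-1.1 -1.9 0 0 0 0 0" --pt "-1.1 -1.9 0 0 0 0 0" --pt "0 -0.4 0 0 0 0 0" --pt "0 0 2.0 0 0 0 0" --pt "0 0 2.0 0 0 0 0" --pt "0 0 1.0 0 0 0 0" --pt "0 0 0 0 0 0 0" --pt "0 0 0 0 0 0 0"

```text
time: 11.55
tool_pos: [0.6753, -0.1161, 0.0884]
tool_rot: [-0.001, -0.102, 0.995, 0.001]
contact_force: [-0.3, -0.3, 0.3]
gripper_width: 0.503
grasp_force: 0.0
```

```bash
python3 look.py wrist w6; python3 - <<'E'
from plant import manip
from h import *
f=manip.grab_frame("wrist"); cap(f,(150,60,420,235),name="wrist",lo=2000)
print((np.array(manip.state()["tool_pos"][:2])-O)@A.T+[.13,0],manip.state()["tool_pos"])
E
```

```text
11.6 [ 0.6763 -0.1164  0.09  ] [0.81 0.29 0.81] 0.019
wrist cap edge-x 0.1458 y -0.1120 D 0.0613 span [0.0601 0.0607]
[ 0.19619901 -0.11077947] [ 0.67692763 -0.11664797  0.09095424]
```

View pics/w6.png

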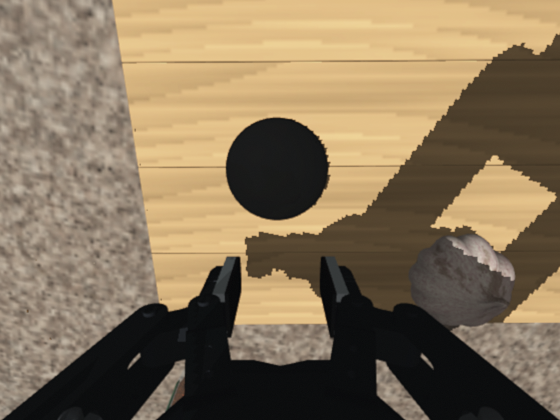

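The wrist view shows the small cap at (278,168), square ahead of the fingers, with the garlic at (462,280) clear. Something with a red-green label peeks out at (180,395), so I'll check where that jar stands relative to the gripper body before going down.

```bash
python3 - <<'E'
import pickle
from h import *
F=pickle.load(open("f0.pkl","rb"))
for n,b,t in(("scene",(359,197),(361,175)),("side",(188,188),(186,161))):
    f=F[n]; w=cast(f,b,0)[0]; print(n,"base",w.round(3),"board",((w-O)@A.T).round(3))
    for z in(.07,.09,.11,.13): print(z,cast(f,t,z)[0].round(3))
E
```

```text
scene base [ 0.833 -0.171] board [ 0.208 -0.196]
0.07 [ 0.874 -0.137]
0.09 [ 0.854 -0.148]
0.11 [ 0.833 -0.159]
0.13 [ 0.812 -0.17 ]
side base [ 0.837 -0.15 ] board [ 0.216 -0.176]
0.07 [ 0.859 -0.209]
0.09 [ 0.844 -0.172]
0.11 [ 0.829 -0.135]
0.13 [ 0.814 -0.098]
```

The jar stands about 0.21 m behind the board's centre and the gripper body reaches back only to about 0.11 m, so it is clear. Descending.

Request:
move_arm --pt "0 0 1.5 0 0 0 0" --pt "0 0 1.5 0 0 0 0" --pt "0 0 0.7 0 0 0 0" --pt "0 0 0.3 0 0 0 0" --pt "0 0 0 0 0 0 0" --pt "0 0 0 0 0 0 0"

```text
time: 12.15
tool_pos: [0.6762, -0.1167, 0.0491]
tool_rot: [-0.0, -0.102, 0.995, 0.0]
contact_force: [-0.5, -0.6, 0.7]
gripper_width: 0.497
grasp_force: 0.0
```

Request:
move_arm --pt "0.5 0 0 0 0 0 0" --pt "0.5 0 0 0 0 0 0" --pt "0.8 0 0 0 0 0 0" --pt "0.8 0 0 0 0 0 0" --pt "0.8 0 0 0 0 0 0" --pt "0.8 0 0 0 0 0 0" --pt "0.8 0 0 0 0 0 0" --pt "0.8 0 0 0 0 0 0" --pt "0.8 0 0 0 0 0 0" --pt "0.8 0 0 0 0 0 0" --pt "0.8 0 0 0 0 0 0" --pt "0.8 0 0 0 0 0 0" --pt "0.8 0 0 0 0 0 0" --pt "0.8 0 0 0 0 0 0" --pt "0.8 0 0 0 0 0 0" --pt "0.8 0 0 0 0 0 0" --pt "0.6 0 0 0 0 0 0" --pt "0.5 0 0 0 0 0 0" --pt "0.3 0 0 0 0 0 0" --pt "0.1 0 0 0 0 0 0"

```text
time: 13.82
tool_pos: [0.5419, -0.1447, 0.0499]
tool_rot: [0.0, -0.102, 0.995, -0.0]
contact_force: [2.1, 0.4, 0.9]
gripper_width: 0.499
grasp_force: 1.0
```

Request:
move_arm --pt "0 0 0 0 0 0 0"

```text
time: 13.9
tool_pos: [0.542, -0.1446, 0.0498]
tool_rot: [-0.0, -0.102, 0.995, -0.0]
contact_force: [0.3, -0.7, 1.8]
gripper_width: 0.498
grasp_force: 0.8
```

```bash
python3 - <<'E'
from plant import manip
from h import *
f=manip.grab_frame("wrist"); cv2.imwrite("pics/w7.png",f["img"])
edge(f,range(370,480,15),60,240); edge(f,range(140,200,10),60,240);fitcap(f,(190,80,365,235),60)
print((np.array(manip.state()["tool_pos"][:2])-O)@A.T+[.13,0],manip.state()["tool_pos"])
E
```

```text
front px (370, np.float64(160.5)) (475, np.float64(159.5)) edge-x med -0.0009 ends [-0.0007 -0.0011]
 strip rear px (370, np.float64(212.5)) (475, np.float64(227.5)) edge-x med 0.0301 ends [0.0259 0.0343]
 front px (140, np.float64(161.5)) (190, np.float64(162.5)) edge-x med -0.0002 ends [-0.0005  0.0001]
 strip rear px (140, np.float64(214.5)) (190, np.float64(213.5)) edge-x med 0.0268 ends [0.0267 0.0263]
 circle edge-x 0.0164 y -0.1119 D 0.0609
[ 0.05848868 -0.11075696] [ 0.54205744 -0.1445909   0.04975099]
```

Request:
move_arm --pt "-0.3 0 0 0 0 0 0" --pt "-0.7 0 0 0 0 0 0" --pt "-1.0 0 0 0 0 0 0" --pt "0 0 -1.0 0 0 0 0" --pt "0 0 -2.0 0 0 0 0" --pt "0 0 -1.0 0 0 0 0" --pt "0 0 0 0 0 0 0" --pt "0 0 0 0 0 0 0"

```text
time: 14.62
tool_pos: [0.5627, -0.1407, 0.091]
tool_rot: [0.001, -0.102, 0.995, -0.001]
contact_force: [-0.1, 0.0, 0.2]
gripper_width: 0.505
grasp_force: 0.0
```

```bash
python3 look.py wrist w8; python3 - <<'E'
from plant import manip
from h import *
f=manip.grab_frame("wrist")
edge(f,range(140,220,10),60,240); fitcap(f,(190,60,375,250),45)
print((np.array(manip.state()["tool_pos"][:2])-O)@A.T+[.13,0],manip.state()["tool_pos"])
E
```

```text
14.6667 [ 0.5619 -0.1405  0.0898] [ 0.29 -1.3  -0.16] 0.019
 front px (140, np.float64(123.5)) (210, np.float64(122.5)) edge-x med 0.0024 ends [0.0029 0.0024]
 strip rear px (140, np.float64(163.5)) (210, np.float64(163.5)) edge-x med 0.0268 ends [0.0268 0.0269]
 circle edge-x 0.0279 y -0.1109 D 0.0600
[ 0.07826231 -0.11045645] [ 0.56136158 -0.14028116  0.08911079]
```

View pics/w8.png

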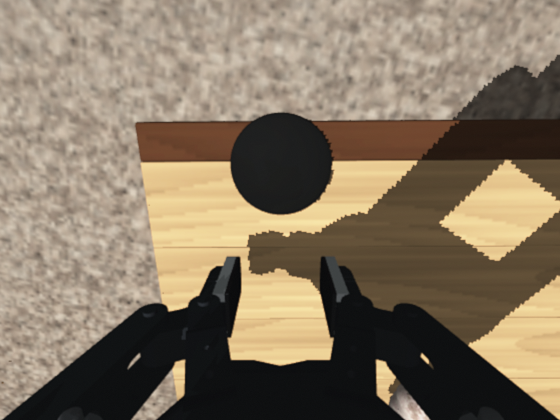

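The small cap, rows 112–214 about column 282, lies flat with its centre ~25 mm behind the edge at row ~122. Another 14 mm of push is needed.

Request:
move_arm --pt "0 0 1.5 0 0 0 0" --pt "0 0 1.5 0 0 0 0" --pt "0 0 0.7 0 0 0 0" --pt "0 0 0.3 0 0 0 0" --pt "0 0 0 0 0 0 0" --pt "0.8 0 0 0 0 0 0" --pt "0.6 0 0 0 0 0 0" --pt "0.4 0 0 0 0 0 0" --pt "0.4 0 0 0 0 0 0" --pt "0.4 0 0 0 0 0 0" --pt "0.4 0 0 0 0 0 0" --pt "0.3 0 0 0 0 0 0" --pt "0.1 0 0 0 0 0 0" --pt "0 0 0 0 0 0 0" --pt "0 0 0 0 0 0 0"

```text
time: 15.97
tool_pos: [0.5287, -0.1475, 0.0501]
tool_rot: [0.0, -0.102, 0.995, -0.0]
contact_force: [0.8, 0.3, 2.2]
gripper_width: 0.504
grasp_force: 0.7
```

Request:
move_arm --pt "-0.3 0 0 0 0 0 0" --pt "-0.7 0 0 0 0 0 0" --pt "-1.0 0 0 0 0 0 0" --pt "0 0 -1.0 0 0 0 0" --pt "0 0 -2.0 0 0 0 0" --pt "0 0 -1.0 0 0 0 0" --pt "0 0 0 0 0 0 0" --pt "0 0 0 0 0 0 0"

```text
time: 16.63
tool_pos: [0.5489, -0.1436, 0.0909]
tool_rot: [0.001, -0.102, 0.995, -0.001]
contact_force: [0.1, 0.8, 0.1]
gripper_width: 0.499
grasp_force: 0.0
```

```bash
python3 - <<'E'
from plant import manip
from h import *
f=manip.grab_frame("wrist"); cv2.imwrite("pics/w9.png",f["img"])
edge(f,range(140,220,10),60,240); fitcap(f,(190,60,375,250),45)
im=f["img"]; c=max(blobs(f,(im.max(2)<45)[:250],500,1e5),key=lambda c:(250<c[:,0].mean()<310)*len(c)); print("rows",c[:,1].min(),c[:,1].max())
print((np.array(manip.state()["tool_pos"][:2])-O)@A.T+[.13,0],manip.state()["tool_pos"])
E
```

```text
front px (140, np.float64(146.5)) (210, np.float64(142.5)) edge-x med 0.0016 ends [0.0033 0.001 ]
 strip rear px (150, np.float64(183.5)) (210, np.float64(183.5)) edge-x med 0.0267 ends [0.0266 0.0267]
 circle edge-x 0.0095 y -0.1104 D 0.0712
rows 114 214
[ 0.0647086  -0.11073283] [ 0.54814397 -0.14330419  0.08984097]
```

Request:
move_arm --pt "0 0 -2.0 0 0 0 0" --pt "-1.5 2.0 -2.0 0 0 0 0" --pt "-2.0 2.0 -3.0 0 0 0 0" --pt "-2.0 2.0 -3.0 0 0 0 0" --pt "-2.0 0 -3.0 0 0 0 0" --pt "-2.0 0 -3.0 0 0 0 0" --pt "-2.0 0 -3.0 0 0 0 0" --pt "0 0 0 0 0 0 0" --pt "0 0 0 0 0 0 0"

```text
time: 17.43
tool_pos: [0.6498, -0.0612, 0.2812]
tool_rot: [0.001, -0.102, 0.995, -0.0]
contact_force: [-0.3, 0.3, -1.1]
gripper_width: 0.498
grasp_force: 0.0
```

```bash
python3 - <<'E'
from plant import manip
from h import *
im=[]
for n,(x0,y0,x1,y1) in {"wrist":(0,0,560,420),"side":(190,160,320,270)}.items():
    f=manip.grab_frame(n); c=f["img"][y0:y1,x0:x1]; s=400/c.shape[1]
    im.append(cv2.copyMakeBorder(cv2.resize(c,None,fx=s,fy=s,interpolation=cv2.INTER_CUBIC),0,400-int(c.shape[0]*s+.5),0,0,cv2.BORDER_CONSTANT))
    cap(f,(x0,y0,x1,y1),60 if n=="wrist" else 95,100,20000,n)
    if n=="wrist": edge(f,range(250,310,10),10,200,n)
h=min(i.shape[0] for i in im); cv2.imwrite("pics/final.png",np.hstack([i[:h] for i in im]))
print(manip.state()["tool_pos"])
E
```

```text
wrist cap edge-x 0.4017 y 0.2596 D 0.0446 span [0.0182 0.0412]
wrist cap edge-x 0.2577 y 0.1292 D 0.0610 span [0.0209 0.0608]
wrist cap edge-x 0.1052 y -0.3660 D 0.0697 span [0.0575 0.0601]
wrist cap edge-x 0.0162 y -0.1090 D 0.0649 span [0.0608 0.0643]
wrist cap edge-x 0.0781 y 0.2096 D 0.2010 span [0.1932 0.104 ]
wrist cap edge-x 0.0178 y 0.1017 D 0.0760 span [0.0718 0.0755]
wrist front px (250, np.float64(53.5)) (300, np.float64(22.5)) edge-x med 0.0024 ends [0.0331 0.0025]
wrist strip rear px (250, np.float64(69.5)) (300, np.float64(47.5)) edge-x med 0.0271 ends [0.0497 0.0271]
side cap edge-x 0.0916 y 0.2126 D 0.3288 span [0.3034 0.2222]
side cap edge-x 0.0155 y -0.1016 D 0.0712 span [0.0588 0.0703]
[ 0.64753419 -0.06119102  0.27734455]
```

View pics/final.png

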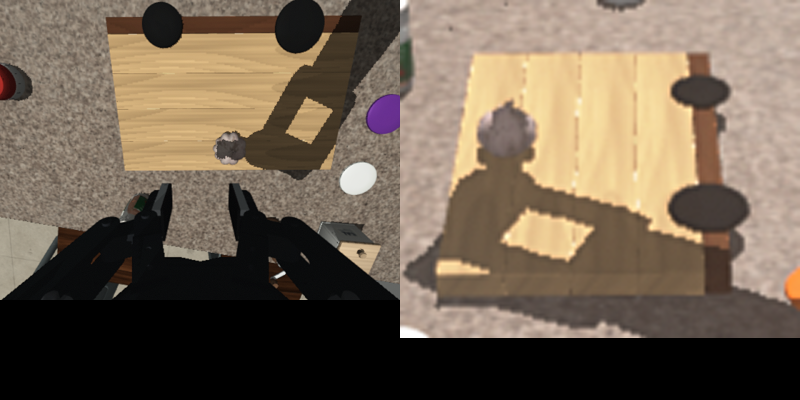

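The final views show both caps flat and hanging about a third over the dark edge. In the side crop the small cap spans columns 670–730 with the edge at ~713, and the large spans 669–748 with the edge at ~723. Their centres come out ~12–13 mm and ~13–14 mm behind the edge. The garlic and the other things still in view have not moved, so I'm handing in.

```bash
python3 -c "
from plant import manip
print(manip.job_done())"
```

```text
the job is handed in; nothing more can be done
None
```

I pushed both burner caps over the front edge and handed the job in: the large cap's centre measures about 13–14 mm behind the edge and the small cap's about 12–13 mm, both inside their windows; the interface did not return a verdict.

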